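# Shut the tagged air valve under the sliding cover

### The job

The bench's compressed-air box hides three lever valves under its sliding top cover, and the line whose handle carries the round tag has to be turned off. With the fingertips push the cover by its lip fully back to the rear stop, without lifting it out of its guides, then push the tagged handle a quarter turn clockwise, seen from above, until it is fully shut against its stop. Leave the cover open, the other two handles as they are, and the tin, mallet and socket beside it where they stand; nothing is to be lifted.

Things in the scene. Friction and masses are not known exactly. Their poses are not given: they have to be found in the camera images.
- airbox: Grey sheet-steel compressed-air box screwed to the bench, 340 (x) x 350 (y) x 93 to 102 mm high. Origin: centre of its underside, on the bench. x points from its front (three outlet couplers 42 mm long, 30 mm above the bench) to its rear (feed pipe, and a gauge up to 130 mm high within 60 mm of the box); y along its width, z up. Its rear half is a fixed deck, 90 mm high; its rear wall (102 mm high) is the stop.
- well (a point): Point in the open front half of the box, at box x = -78, y = 0 mm, 50 mm above the bench. The well spans box x -155 to 0, y -160 to +160 mm. Three valves stand in it, their upright axes at box x = -45 and y = -110, -15, +80 mm; which valve is where changes. Only handles and their stems (within 15 mm of the axes) rise above 50 mm. The front wall is 93 mm high, the sides 98 mm.
- cover: Loose aluminium plate, 165 (x) x 337 (y) x 4 mm, 0.55 kg, lying on ledges between the box's side walls over the well. It slides along the box's x; about 3 N of rubbing. Origin: centre of its underside, 90 mm above the bench; axes as the box's. Origin at box x = -81 mm when shut (starts there or up to 20 mm further back), +82.5 mm at the rear stop.
- cover_lip (a point): Middle of the front face of the cover's upturned lip, 109 mm above the bench. The lip is an upright flange, 330 mm wide, 4 mm thick, along the cover's front edge, its top 25 mm above the plate (119 mm above the bench). Pushing this face to the box's rear opens the cover; it lies at box x = 0 at the rear stop.
- tagged_handle (a joint): Angle (rad) of the tagged handle about its upright valve axis. 0 = open, the lever points from its axis to the box's front (-x). It grows clockwise seen from above to 1.571 = shut against its stop, the lever pointing along the box's +y. Starts at 0 to 0.25. Dry friction about 0.3 N m: it stays where it is left.
- tagged_axis (a point): Point on the upright axis of the tagged valve, 68 mm above the bench, at mid-height of the handle. Axes as the box's; it does not turn with the handle.
- tagged_tip (a point): Middle of the free end of the tagged handle, 68 mm from its axis and 68 mm above the bench. The lever's black sleeve, from 14 to 68 mm from the axis, is 15 mm wide and 12 mm tall (62 to 74 mm above the bench).
- tag (a point): Centre of the top of the tag: a round flat brass plate 36 mm across and 3 mm thick, fixed on top of the tagged handle, 32 mm from the axis, top 77 mm above the bench. The other two handles are the same lever without it.
- plain1_handle (a joint): Angle of one untagged handle, measured as for the tagged one; starts at 0 to 0.15 and is to be left alone.
- plain1_tip (a point): Free end of that untagged handle, 68 mm from its axis and 68 mm above the bench.
- plain2_handle (a joint): Angle of the other untagged handle; starts at 0 to 0.15 and is to be left alone.
- plain2_tip (a point): Free end of that other untagged handle, 68 mm from its axis and 68 mm above the bench.
- tin: Closed steel tin, 66 mm across, 105 mm high, standing close to the left (+y) side of the box near its front. Origin: centre of its base. Bystander.
- mallet: Rubber mallet lying to the right (-y) of the box, roughly along the box's x with its head to the rear: head 56 mm thick, 85 mm wide; handle 210 mm, 28 mm thick. Origin: under the middle of its length, on the bench. Bystander.
- socket: Deep wrench socket, a steel tube 26 mm across and 40 mm high standing on the bench on the left (+y) side of the box, behind the tin. Origin: centre of its base. Bystander.

How it is judged (in metres and radians):
On the way, in this order (a step that is already met when the one before it is completed fails the run):
1. the cover is slid back to the rear stop (within 12 mm) (x of cover in the frame of airbox above 0.0705 m), for 0.2 s.
2. the tagged handle is pushed shut (1.571 rad, within 0.09) (value of joint tagged_handle above 1.48 rad), for 0.2 s.
At the end, for the whole second after the job is handed in: The cover lies flat in its guides within 12 mm of the rear stop and is at rest; the tagged handle is within 0.09 rad of shut and at rest; the tips of the other two handles are within 10 mm, and the tin, mallet and socket within 30 mm, of where they started (x of cover in the frame of airbox above 0.0705 m and height (world z) of cover between 0.086 and 0.094 m and angle between cover's own z axis and vertical below 0.04 rad and linear speed of cover below 0.01 m/s and value of joint tagged_handle above 1.48 rad and velocity of joint tagged_handle between -0.05 and 0.05 rad/s and distance of each of plain1_tip, plain2_tip from where it was at the start of the episode below 0.01 m and distance of each of tin, mallet, socket from where it was at the start of the episode below 0.03 m); the robot touches nothing.
It fails at once if the cover is lifted or tipped out of its guides (over 10 mm up, or 0.1 rad) (height (world z) of cover above 0.1 m or angle between cover's own z axis and vertical above 0.1 rad).
It fails at once if one of the untagged handles is turned (tip moved over 10 mm) (distance of any of plain1_tip, plain2_tip from where it was at the start of the episode above 0.01 m).
It fails at once if the tin, mallet or socket is lifted, carried, pushed over 30 mm or the tin tipped (distance of any of tin, mallet, socket from where it was at the start of the episode above 0.03 m or angle between tin's own z axis and vertical above 0.4 rad).
It also fails if it takes over 51 s, if anything falls off the work surface, if the arm or the gripper's body presses on something with over 40 N, if the wrist force passes 120 N, or if a joint passes its speed limit or range.

### The arm

A 6-joint arm with a two-finger parallel gripper is mounted at the origin on the work surface. World frame = base frame: x ahead of the robot, y to its left, z up, the work surface at z = 0. Lengths are in mm, angles in rad, forces in N, time in s.
With the tool pointing down it reaches from about 325 to 850 mm from the base axis. Payload 4.4 kg.
Tool frame: the origin (TCP) lies at the very end of the fingers, on their centre line; the grasp point (between the pads) lies bot.grip_depth behind it (bot.grip_depth is the distance from the TCP to the grasp point, in mm); z points along the fingers, y is the direction in which the jaws open and shut (so a half turn about z gives the same grasp; the last joint's range is limited). The gripper opens to 94 mm and grips with 3 to 60 N. Pads are 16 mm wide; open, the fingers measure 119 mm over their backs; the gripper's body (75 mm by 177 mm) begins 78 mm behind the grasp point.
Start: joints at [1.095, 0.207, 1.542, -0, 1.393, -0.15], TCP at [183.503, 544.935, 205.447] pointing down, gripper open.
Joint ranges: [-2.73, 2.73], [-0.86, 2.22], [0.23, 2.46], [-1.11, 4.25], [0.08, 2.63], [-2.82, 2.82]. Speed limits (rad/s): [2.79, 2.79, 3.14, 3.14, 3.14, 3.14].

### API

Orientations are given as a unit quaternion [w, x, y, z].
In Python, from station import bot gives the robot as it stands.
- The arm moves only by the tool carry_out, never from a script. Its argument "motion" is a list of rows, each an object of numbers: "x", "y", "z": the shift along the tool's x, y, z in mm; "roll": the turn about the tool's z in rad; "fingers": the opening, from 0 (shut) to 1 (fully open). A call has 1 to 10 rows; each row shifts and turns the commanded pose from where the row before left it, along the tool's axes as they then stand; what a row does not reach is not made up. A row lasts 1/8 s, in which the tool goes at most 62.5 mm and 10.7 degrees, less where a joint would pass 70% of its speed; a pose out of reach is approached as far as the arm can. A call with a gripper value outside its range is refused whole. The fingers move at their own pace and stop on an object; the grip force is fixed at half the most. Time passes only in rows, so rows that do not move let the fingers close. It gives the time, the measured TCP pose, the force and the opening at its end, in the units of the state.
- bot.state(): the state, without advancing time (a new reading comes with each control period).
- bot.read_camera(name): name is "scene" or "top" or "wrist"; returns (picture, depth): 384x512x3 uint8, red, green, blue; 384x512 float32, mm along the optical axis (not along the pixel's ray), 0 where there is no reading.
- bot.camera_model(name): a dict with "fx", "fy", "cx", "cy" (pixels), "xyz" and "attitude" of the camera in the world. Camera axes: x right, y down, z forward; pixel columns grow to the right and rows downward; lengths in mm; the calibration is good to about 2 mm. A picture is of the moment at which its call begins: read the wrist's pose just before it. camera_model takes no time and is no camera call; for the wrist camera it gives the pose at the moment of the call.
- bot.close_job(): hands the job in, once; it reports no verdict.
The state is a dict: "time_s": time; "joint_pos": joint angles; "dq": joint speeds; "joint_efforts": joint torques, N m; "position": TCP position; "orientation": TCP orientation; "force": force on the tool from outside, world axes, zero at the start; "moment": the same for the moment, N m; "finger_gap": finger opening in mm.
Only numpy, scipy, OpenCV 4.12 (cv2) and the standard library are available. Lean on these libraries where they do the work, as an engineer would, in place of code of your own. Each camera call takes 0.05 s, during which the arm holds its last target.

## Working session

There is one attempt and no reset: what is moved stays moved. The work goes in short steps, Python scripts to look and compute and a tool call to move; the robot and the scene stay as the last step left them, time stands still between calls to the robot, and variables do not carry over. Pictures are saved under pics/ and viewed, and the job is handed in when it is done.

Besides the shell and the picture viewer there is one more tool, called after "Call:" by a JSON object that holds its "method" and its "body", one argument or row to a line. carry_out: Moves the arm, as the interface text tells. Its arguments: {"type":"object","properties":{"motion":{"type":"array"}},"required":["motion"]}

```bash
ls; mkdir -p pics; cat > h.py <<'E'
import numpy as np,cv2
from station import bot
from scipy.spatial.transform import Rotation as R
def snap(n,f):
    m=bot.camera_model(n); p,d=bot.read_camera(n)
    cv2.imwrite('pics/%s.png'%f,p[:,:,::-1]); np.savez('pics/%s.npz'%f,d=d,p=p)
    import json; json.dump({k:(np.array(v).tolist()) for k,v in m.items()},open('pics/%s.json'%f,'w'))
    return m,p,d
def load(f):
    import json; z=np.load('pics/%s.npz'%f); return json.load(open('pics/%s.json'%f)),z['p'],z['d']
def rot(m):
    q=np.array(m['attitude']); return R.from_quat(q[[1,2,3,0]]) if q.shape==(4,) else R.from_matrix(q)
def cloud(m,d):
    v,u=np.mgrid[:d.shape[0],:d.shape[1]]
    P=np.stack([(u-m['cx'])/m['fx']*d,(v-m['cy'])/m['fy']*d,d],-1)
    return rot(m).apply(P.reshape(-1,3)).reshape(P.shape)+np.array(m['xyz'])
def proj(m,X):
    c=rot(m).inv().apply(np.atleast_2d(X)-np.array(m['xyz'])); return np.c_[c[:,0]/c[:,2]*m['fx']+m['cx'],c[:,1]/c[:,2]*m['fy']+m['cy']]
E
python3 - <<'E'
from h import *
print(bot.state(),bot.grip_depth)
for n in('scene','top'):
    m,p,d=snap(n,n+'0'); print(m)
E
```

```text
pics
{'time_s': 0.0, 'joint_pos': array([ 1.09552709e+00,  2.07403364e-01,  1.54287465e+00, -6.25501656e-05,
        1.39352268e+00, -1.50495247e-01]), 'dq': array([-0.00126459, -0.00095162, -0.00114129, -0.0014368 , -0.00104514,
        0.00031909]), 'joint_efforts': array([ 4.18929403e-04, -3.70879483e+01, -2.81415904e+01,  6.96364045e-02,
        3.60647449e-02, -1.60843128e-04]), 'position': array([183.14590585, 544.2280716 , 204.3378799 ]), 'orientation': array([-3.10535077e-04,  1.61668683e-01,  9.86844475e-01, -1.05989342e-03]), 'force': array([-0.08718572,  0.36209181,  0.80252849]), 'moment': array([-0.00650502,  0.01978169,  0.01557398]), 'finger_gap': 93.84063896570082} 18.8
{'fx': 492.40235017319037, 'fy': 492.40235017319037, 'cx': 258.9806339488878, 'cy': 194.48396555708928, 'xyz': array([1253.81200839,  -85.96406405,  845.46467504]), 'attitude': array([-0.2878668 ,  0.70214268,  0.60248642, -0.24726196])}
{'fx': 486.3993883285602, 'fy': 486.3993883285602, 'cx': 259.50293802956617, 'cy': 187.87270988462345, 'xyz': array([ 373.95637974,    4.20670091, 1139.27794855]), 'attitude': array([ 0.06582041, -0.70221209,  0.7069727 , -0.05249232])}
```

View pics/scene0.png

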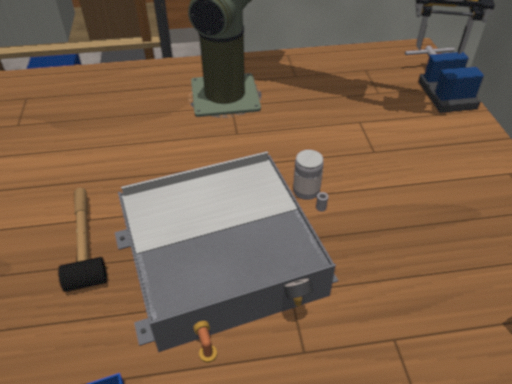

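View pics/top0.png

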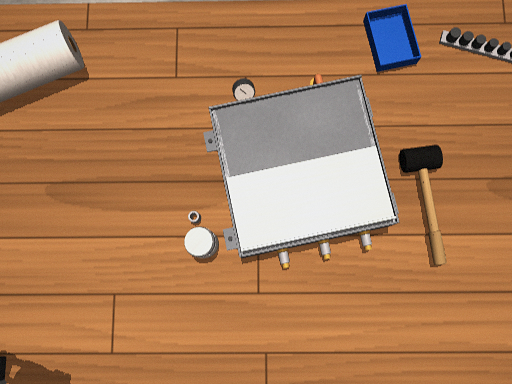

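```bash
python3 - <<'E'
from h import *
m,p,d=load('top0'); C=cloud(m,d)
for r in range(100,300,20): print(r,[tuple(C[r,c].round().astype(int)) for c in range(180,420,30)])
E
```

```text
100 [(np.int64(786), np.int64(219), np.int64(4)), (np.int64(786), np.int64(146), np.int64(1)), (np.int64(749), np.int64(66), np.int64(102)), (np.int64(752), np.int64(-1), np.int64(91)), (np.int64(751), np.int64(-69), np.int64(92)), (np.int64(750), np.int64(-136), np.int64(91)), (np.int64(749), np.int64(-203), np.int64(92)), (np.int64(780), np.int64(-293), np.int64(3))]
120 [(np.int64(736), np.int64(218), np.int64(1)), (np.int64(735), np.int64(145), np.int64(1)), (np.int64(706), np.int64(67), np.int64(91)), (np.int64(704), np.int64(-1), np.int64(94)), (np.int64(705), np.int64(-68), np.int64(88)), (np.int64(704), np.int64(-135), np.int64(91)), (np.int64(704), np.int64(-202), np.int64(89)), (np.int64(730), np.int64(-291), np.int64(1))]
140 [(np.int64(685), np.int64(217), np.int64(2)), (np.int64(682), np.int64(143), np.int64(11)), (np.int64(660), np.int64(66), np.int64(90)), (np.int64(661), np.int64(0), np.int64(85)), (np.int64(658), np.int64(-67), np.int64(93)), (np.int64(657), np.int64(-133), np.int64(94)), (np.int64(657), np.int64(-200), np.int64(91)), (np.int64(679), np.int64(-287), 
[... 1904 characters left out ...]
1), np.int64(2)), (np.int64(398), np.int64(141), np.int64(1)), (np.int64(397), np.int64(71), np.int64(-2)), (np.int64(397), np.int64(2), np.int64(1)), (np.int64(397), np.int64(-68), np.int64(0)), (np.int64(396), np.int64(-137), np.int64(-2)), (np.int64(396), np.int64(-206), np.int64(1)), (np.int64(396), np.int64(-275), np.int64(-1))]
280 [(np.int64(352), np.int64(210), np.int64(1)), (np.int64(352), np.int64(140), np.int64(1)), (np.int64(352), np.int64(71), np.int64(3)), (np.int64(352), np.int64(2), np.int64(1)), (np.int64(351), np.int64(-67), np.int64(3)), (np.int64(351), np.int64(-135), np.int64(1)), (np.int64(351), np.int64(-204), np.int64(3)), (np.int64(350), np.int64(-272), np.int64(4))]
```

```bash
python3 - <<'E'
from h import *
m,p,d=load('top0'); C=cloud(m,d)
Z=C[...,2]; M=((Z>70)&(Z<130)).astype(np.uint8)
n,l,s,c=cv2.connectedComponentsWithStats(M,connectivity=4); 
for i in range(1,n):
    if s[i,4]>100: print(i,s[i],C[l==i].mean(0).round())
i=max(range(1,n),key=lambda i:s[i,4]); P=C[l==i][:,:2].astype(np.float32)
print(cv2.minAreaRect(P))
a=cv2.resize(p[60:280,170:450,::-1],None,fx=2.8,fy=2.8,interpolation=cv2.INTER_CUBIC); cv2.imwrite('pics/topc.png',a)
E
```

```text
1 [   0   20   79   76 3693] [858. 534. 106.]
3 [  209    74   191   183 24901] [604. -67.  94.]
7 [184 226  32  31 764] [435. 151. 103.]
((626.60009765625, -64.19601440429688), (384.8296203613281, 350.7626953125), 11.799099922180176)
```

View pics/topc.png

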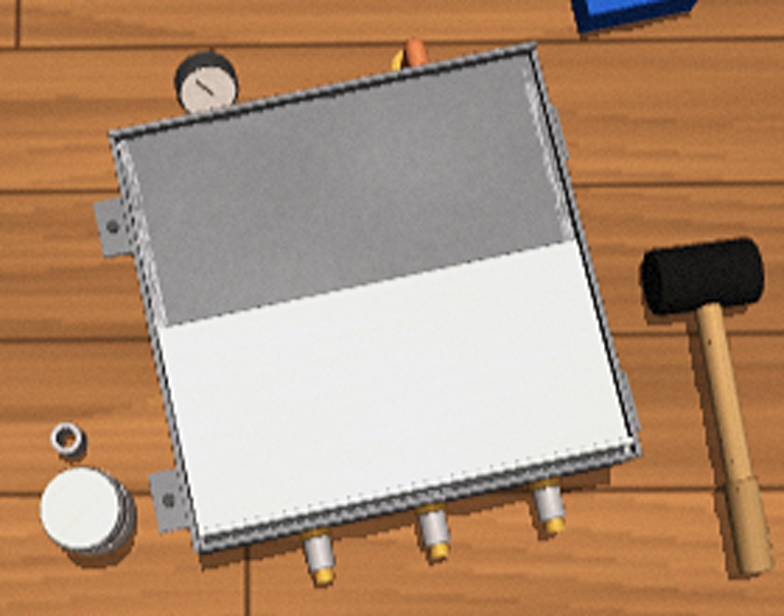

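```bash
cat >> h.py <<'E'
def ray(m,u,v,z):
    g=rot(m).apply([(u-m['cx'])/m['fx'],(v-m['cy'])/m['fy'],1.0]); o=np.array(m['xyz']); return (o+g*(z-o[2])/g[2])
E
python3 - <<'E'
from h import *
m,p,d=load('top0')
from scipy.optimize import least_squares
px=[(110,132,102),(537,44,102),(638,452,97),(200,550,97)]
W=np.array([ray(m,170+x/2.8-.3,60+y/2.8-.3,z)[:2] for x,y,z in px])
B=np.array([[170,175],[170,-175],[-170,-175],[-170,175]])
print(W.round(), [np.linalg.norm(W[i]-W[(i+1)%4]).round(1) for i in range(4)])
f=lambda q:((np.c_[np.cos(q[2])*B[:,0]-np.sin(q[2])*B[:,1],np.sin(q[2])*B[:,0]+np.cos(q[2])*B[:,1]]+q[:2])-W).ravel()
s=least_squares(f,[604,-67,.2]);print(s.x,s.fun.round(1))
# cover leading edge (rear) z=94 and lip
t=s.x[2];c=s.x[:2]
def tb(P): dd=np.array(P)[:2]-c; return np.array([np.cos(t)*dd[0]+np.sin(t)*dd[1],-np.sin(t)*dd[0]+np.cos(t)*dd[1]])
for x,y,z in[(165,326,94),(575,240,94),(205,530,119),(632,438,119)]: print(tb(ray(m,170+x/2.8-.3,60+y/2.8-.3,z)).round(1))
E
```

```text
[[ 734.  135.]
 [ 803. -207.]
 [ 476. -271.]
 [ 404.   63.]] [np.float64(348.7), np.float64(333.8), np.float64(342.2), np.float64(337.9)]
[ 6.04042532e+02 -6.98519767e+01  2.05644858e-01] [ 1.   1.   3.   0.1 -2.4 -4.6 -1.6  3.5]
[  6.9 163. ]
[   5.6 -166.3]
[-156.3  163.5]
[-156.5 -163.1]
```

```bash
cat >> h.py <<'E'
BX=np.array([604.,-70.]);BT=0.2056
def tb(P,t=BT):
    P=np.asarray(P,float);dd=P[:2]-BX;c,s=np.cos(t),np.sin(t); return np.array([c*dd[0]+s*dd[1],-s*dd[0]+c*dd[1],*P[2:]])
def fb(P,t=BT):
    P=np.asarray(P,float);c,s=np.cos(t),np.sin(t); return np.array([c*P[0]-s*P[1]+BX[0],s*P[0]+c*P[1]+BX[1],*P[2:]])
def st():
    s=bot.state(); q=s['orientation']; r=R.from_quat(np.array(q)[[1,2,3,0]]).as_matrix()
    print('t',round(s['time_s'],2),'box',tb(s['position']).round(1),'F',s['force'].round(1),'gap',round(s['finger_gap'],1),'yaw err of tool y vs box y',round(np.arctan2(r[1,1],r[0,1])-np.pi/2-BT,4),'tilt',r[:,2].round(3),'q',np.round(s['joint_pos'],2))
E
python3 -c "
from h import *
st()"
```

```text
t 0.1 box [-286.6  687.3  204.4] F [0.2 0.4 0.6] gap 94.0 yaw err of tool y vs box y -0.5304 tilt [-0.001 -0.002 -1.   ] q [ 1.1   0.21  1.54  0.    1.39 -0.15]
```

Call:
{"method": "carry_out", "body": {
  "motion": [
    {"roll": -0.18},
    {"roll": -0.18},
    {"roll": -0.17},
    {}
  ]
}}

```text
$.motion[0]: bad value
```

```bash
python3 -c "
from h import *
st()"
```

```text
t 0.1 box [-286.6  687.3  204.4] F [0.2 0.4 0.6] gap 94.0 yaw err of tool y vs box y -0.5304 tilt [-0.001 -0.002 -1.   ] q [ 1.1   0.21  1.54  0.    1.39 -0.15]
```

Call:
{"method": "carry_out", "body": {
  "motion": [
    {"x": 0, "y": 0, "z": 0, "roll": -0.18, "fingers": 1},
    {"x": 0, "y": 0, "z": 0, "roll": -0.18, "fingers": 1},
    {"x": 0, "y": 0, "z": 0, "roll": -0.17, "fingers": 1},
    {"x": 0, "y": 0, "z": 0, "roll": 0, "fingers": 1}
  ]
}}

```text
time_s: 0.6
position: [183.3, 544.6, 204.9]
orientation: [-0.0, -0.101, 0.995, -0.0]
force: [-0.2, 0.7, 0.3]
finger_gap: 94.1
```

```bash
python3 -c "
from h import *
st()"
```

```text
t 0.6 box [-286.3  687.5  204.9] F [-0.2  0.7  0.3] gap 94.1 yaw err of tool y vs box y -0.0024 tilt [-0.    -0.001 -1.   ] q [ 1.1   0.21  1.54 -0.    1.39 -0.68]
```

Call:
{"method": "carry_out", "body": {
  "motion": [
    {"x": -35, "y": -45, "z": 0, "roll": 0, "fingers": 1},
    {"x": -35, "y": -45, "z": 0, "roll": 0, "fingers": 1},
    {"x": -26, "y": -50, "z": 0, "roll": 0, "fingers": 1},
    {"x": 0, "y": -60, "z": 0, "roll": 0, "fingers": 1},
    {"x": 0, "y": -60, "z": 0, "roll": 0, "fingers": 1},
    {"x": 0, "y": -60, "z": 0, "roll": 0, "fingers": 1},
    {"x": 0, "y": -60, "z": 0, "roll": 0, "fingers": 1},
    {"x": 0, "y": -60, "z": 0, "roll": 0, "fingers": 1},
    {"x": 0, "y": -60, "z": 0, "roll": 0, "fingers": 1},
    {"x": 0, "y": -60, "z": 0, "roll": 0, "fingers": 1}
  ]
}}

```text
time_s: 1.85
position: [391.7, 14.4, 205.6]
orientation: [0.001, -0.101, 0.995, -0.0]
force: [0.3, 0.0, 0.5]
finger_gap: 93.7
```

```bash
python3 -c "
from h import *
st()"
```

```text
t 1.85 box [-190.6  126.   205.6] F [0.3 0.  0.5] gap 93.7 yaw err of tool y vs box y -0.0037 tilt [ 0.001  0.    -1.   ] q [-0.19 -0.21  1.95  0.    1.39 -1.96]
```

Call:
{"method": "carry_out", "body": {
  "motion": [
    {"x": 0, "y": -60, "z": 0, "roll": 0, "fingers": 1},
    {"x": 0, "y": -66, "z": 15, "roll": 0, "fingers": 1},
    {"x": 0, "y": 0, "z": 35, "roll": 0, "fingers": 1},
    {"x": 0, "y": 0, "z": 0, "roll": 0, "fingers": 1},
    {"x": 0, "y": 0, "z": 0, "roll": 0, "fingers": 1}
  ]
}}

```text
time_s: 2.48
position: [416.5, -101.8, 157.3]
orientation: [0.0, -0.102, 0.995, -0.0]
force: [0.7, 0.6, -0.0]
finger_gap: 93.9
```

```bash
python3 -c "
from h import *
st()
m,p,d=snap('wrist','w1');print(m)
m,p,d=snap('top','t1')
m,p,d=snap('scene','s1')
for n in ('t1','s1'):
    m,p,d=load(n); print(n,[proj(m,fb([x,y,z])).round(1).tolist() for x,y,z in[(-158,165,119),(-158,-165,119),(-190,0,150)]])
"
```

```text
t 2.48 box [-190.     7.1  157.3] F [ 0.7  0.6 -0. ] gap 93.9 yaw err of tool y vs box y -0.0007 tilt [ 0.001 -0.    -1.   ] q [-0.44 -0.07  1.94  0.    1.27 -2.22]
{'fx': 332.19185021295186, 'fy': 332.19185021295186, 'cx': 259.97464864399217, 'cy': 189.3333155106085, 'xyz': array([ 340.5759596 , -117.6936877 ,  336.76429542]), 'attitude': array([0.08605833, 0.62537498, 0.76823872, 0.10634547])}
t1 [[[242.5, 250.0]], [[396.5, 216.6]], [[324.9, 247.7]]]
s1 [[[266.3, 152.3]], [[119.6, 188.3]], [[190.5, 149.8]]]
```

View pics/w1.png

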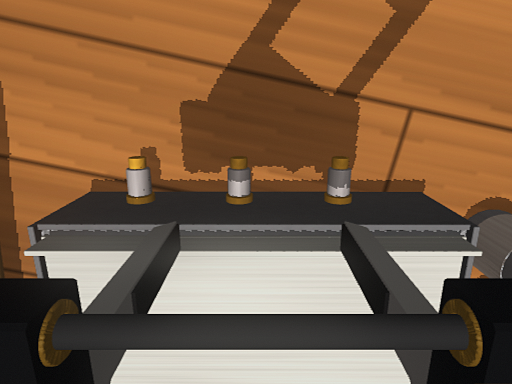

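View pics/s1.png

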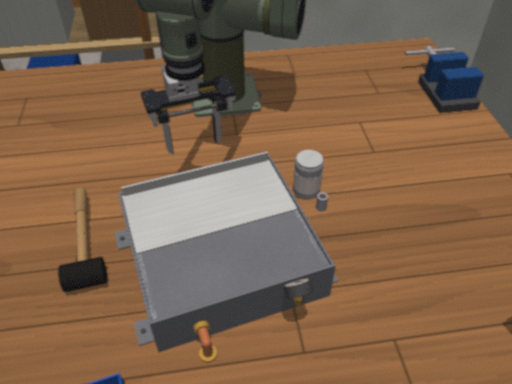

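```bash
python3 -c "
from h import *
m,p,d=load('w1')
for P in [(-158,165,119),(-158,-165,119),(-154,165,119),(-154,-165,119),(-170,175,95),(-170,-175,95),(-158,0,94),(-190,0,157),(-190,47,157)]: print(P,proj(m,fb(P)).round(1).tolist())
a=cv2.resize(p[140:290,:,::-1],(800,469)[::1] if 0 else None,fx=1.56,fy=3);cv2.imwrite('pics/w1c.png',a)
C=cloud(m,d)
for r in range(205,262,3): print(r,tb(C[r,260]).round(0),tb(C[r,90]).round(0),tb(C[r,430]).round(0))
"
```

```text
(-158, 165, 119) [[479.0, 253.5]]
(-158, -165, 119) [[21.0, 254.2]]
(-154, 165, 119) [[478.1, 258.6]]
(-154, -165, 119) [[22.1, 259.2]]
(-170, 175, 95) [[475.0, 225.5]]
(-170, -175, 95) [[26.4, 226.1]]
(-158, 0, 94) [[251.0, 239.4]]
(-190, 0, 157) [[247.8, 233.8]]
(-190, 47, 157) [[328.2, 233.7]]
205 [-171.    7.   47.] [-171. -149.   46.] [-171.  164.   46.]
208 [-171.    7.   55.] [-171. -145.   56.] [-171.  159.   55.]
211 [-170.    7.   61.] [-171. -142.   62.] [-170.  156.   62.]
214 [-170.    7.   70.] [-171. -137.   71.] [-170.  152.   70.]
217 [-171.    7.   78.] [-171. -134.   78.] [-170.  149.   77.]
220 [-171.    7.   84.] [-171. -131.   84.] [-170.  145.   84.]
223 [-170.    7.   90.] [-171. -127.   91.] [-170.  142.   91.]
226 [-169.    7.   93.] [-170. -126.   94.] [-169.  141.   93.]
229 [-167.    7.   94.] [-167. -127.   93.] [-167.  141.   95.]
232 [-163.    7.   91.] [-163. -129.   90.] [-162.  144.   89.]
235 [-160.    7.   91.] [-160. -130.   90.] [-160.  143.   91.]
238 [-160.    7.   96.] [-161. -126.   97.] [-160.  141.   95.]
241 [-161.    7.  103.] [-161. -123.  102.] [-160.  138.  102.]
244 [-161.    7.  108.] [-161. -121.  107.] [-160.  135.  107.]
247 [-160.    7.  112.] [-160. -118.  112.] [-161.  132.  114.]
250 [-160.    7.  117.] [-161. -115.  118.] [-160.  130.  117.]
253 [-159.    7.  119.] [-159. -115.  119.] [-159.  129.  120.]
256 [-144.    7.   95.] [-144. -129.   95.] [-143.  144.   94.]
259 [-141.    7.   94.] [-141. -130.   94.] [-141.  144.   94.]
```

View pics/w1c.png

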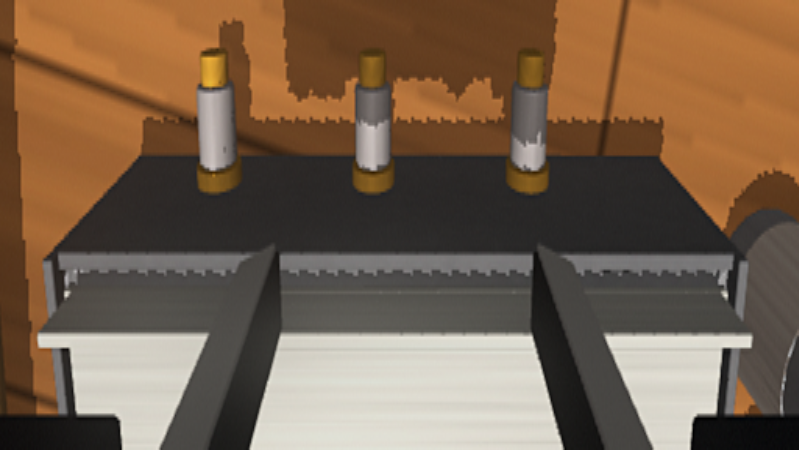

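Call:
{"method": "carry_out", "body": {
  "motion": [
    {"x": 0, "y": -7, "z": 27, "roll": 0, "fingers": 1},
    {"x": 0, "y": 0, "z": 27, "roll": 0, "fingers": 1},
    {"x": 0, "y": 0, "z": 0, "roll": 0, "fingers": 1},
    {"x": 0, "y": 0, "z": 0, "roll": 0, "fingers": 1}
  ]
}}

```text
time_s: 3.12
position: [418.7, -109.1, 104.0]
orientation: [0.001, -0.103, 0.995, -0.001]
force: [-0.5, -0.1, -0.0]
finger_gap: 93.8
```

```bash
python3 -c "
from h import *
st()
"
```

```text
t 3.12 box [-189.4   -0.5  104. ] F [-0.5 -0.1 -0. ] gap 93.8 yaw err of tool y vs box y 0.0004 tilt [ 0.002 -0.001 -1.   ] q [-0.46  0.02  1.98 -0.    1.14 -2.23]
```

Call:
{"method": "carry_out", "body": {
  "motion": [
    {"x": -12, "y": 0, "z": 0, "roll": 0, "fingers": 1},
    {"x": -8, "y": 0, "z": 0, "roll": 0, "fingers": 1},
    {"x": -8, "y": 0, "z": 0, "roll": 0, "fingers": 1},
    {"x": -8, "y": 0, "z": 0, "roll": 0, "fingers": 1},
    {"x": -8, "y": 0, "z": 0, "roll": 0, "fingers": 1},
    {"x": 0, "y": 0, "z": 0, "roll": 0, "fingers": 1}
  ]
}}

```text
time_s: 3.88
position: [462.1, -99.8, 102.5]
orientation: [0.001, -0.103, 0.995, 0.0]
force: [0.1, -0.2, -0.7]
finger_gap: 94.0
```

```bash
python3 -c "
from h import *
st()
m,p,d=snap('wrist','w2')
C=cloud(m,d)
for r in range(235,275,4): print(r,tb(C[r,260]).round(0),tb(C[r,70]).round(0),tb(C[r,430]).round(0))
"
```

```text
t 3.88 box [-145.    -0.2  102.5] F [ 0.1 -0.2 -0.7] gap 94.0 yaw err of tool y vs box y -0.0002 tilt [ 0.002  0.    -1.   ] q [-0.4   0.1   1.89  0.    1.15 -2.17]
235 [-101.   -0.    4.] [-104. -169.    9.] [-101.  154.    4.]
239 [-97.  -0.   3.] [-100. -169.   10.] [-97. 154.   4.]
243 [-134.   -0.   91.] [-134. -119.   91.] [-134.  106.   91.]
247 [-134.   -0.   97.] [-134. -115.   97.] [-134.  103.   97.]
251 [-134.   -0.  102.] [-134. -113.  102.] [-133.  101.  102.]
255 [-134.   -0.  107.] [-134. -110.  107.] [-134.   98.  108.]
259 [-134.   -0.  112.] [-134. -107.  112.] [-134.   96.  113.]
263 [-134.   -0.  116.] [-134. -105.  117.] [-134.   94.  117.]
267 [-133.   -0.  119.] [-132. -104.  118.] [-133.   92.  119.]
271 [-130.   -0.  118.] [-130. -104.  119.] [-130.   93.  119.]
```

View pics/w2.png

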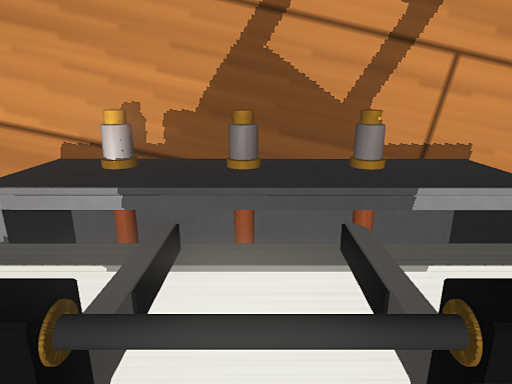

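Call:
{"method": "carry_out", "body": {
  "motion": [
    {"x": -12, "y": 0, "z": 0, "roll": 0, "fingers": 1},
    {"x": -12, "y": 0, "z": 0, "roll": 0, "fingers": 1},
    {"x": -12, "y": 0, "z": 0, "roll": 0, "fingers": 1},
    {"x": -12, "y": 0, "z": 0, "roll": 0, "fingers": 1},
    {"x": -12, "y": 0, "z": 0, "roll": 0, "fingers": 1},
    {"x": -12, "y": 0, "z": 0, "roll": 0, "fingers": 1},
    {"x": -12, "y": 0, "z": 0, "roll": 0, "fingers": 1},
    {"x": -12, "y": 0, "z": 0, "roll": 0, "fingers": 1},
    {"x": -12, "y": 0, "z": 0, "roll": 0, "fingers": 1},
    {"x": -6, "y": 0, "z": 0, "roll": 0, "fingers": 1}
  ]
}}

```text
time_s: 5.18
position: [573.1, -76.8, 102.8]
orientation: [-0.0, -0.103, 0.995, -0.0]
force: [-2.7, -1.4, 0.7]
finger_gap: 94.0
```

Call:
{"method": "carry_out", "body": {
  "motion": [
    {"x": -6, "y": 0, "z": 0, "roll": 0, "fingers": 1},
    {"x": -4, "y": 0, "z": 0, "roll": 0, "fingers": 1},
    {"x": 0, "y": 0, "z": 0, "roll": 0, "fingers": 1},
    {"x": 0, "y": 0, "z": 0, "roll": 0, "fingers": 1}
  ]
}}

```text
time_s: 5.68
position: [582.8, -74.8, 102.9]
orientation: [0.001, -0.102, 0.995, -0.0]
force: [-0.3, 0.4, 0.3]
finger_gap: 94.2
```

```bash
python3 -c "
from h import *
st()
m,p,d=snap('wrist','w3')
C=cloud(m,d)
for r in range(235,275,4): print(r,tb(C[r,260]).round(0),tb(C[r,70]).round(0),tb(C[r,430]).round(0))
"
```

```text
t 5.67 box [-21.7  -0.3 102.9] F [-0.3  0.4  0.3] gap 94.2 yaw err of tool y vs box y -0.0006 tilt [ 0.002  0.    -1.   ] q [-0.28  0.33  1.61  0.    1.2  -2.05]
235 [-1. -0. 56.] [  -1. -140.   57.] [ -1. 124.  58.]
239 [-1. -0. 63.] [  -1. -136.   64.] [ -0. 121.  63.]
243 [-11.  -0.  93.] [ -11. -119.   92.] [-10. 106.  91.]
247 [-10.  -0.  97.] [ -11. -116.   97.] [-10. 103.  97.]
251 [-11.  -0. 103.] [ -10. -113.  102.] [-11. 100. 103.]
255 [-11.  -0. 108.] [ -11. -110.  108.] [-10.  98. 107.]
259 [-10.  -0. 112.] [ -11. -107.  113.] [-10.  96. 113.]
263 [-11.  -0. 118.] [ -10. -105.  116.] [-10.  93. 117.]
267 [ -9.  -0. 119.] [ -10. -104.  120.] [ -9.  93. 119.]
271 [ 7. -0. 95.] [   8. -121.   94.] [  8. 107.  94.]
```

View pics/w3.png

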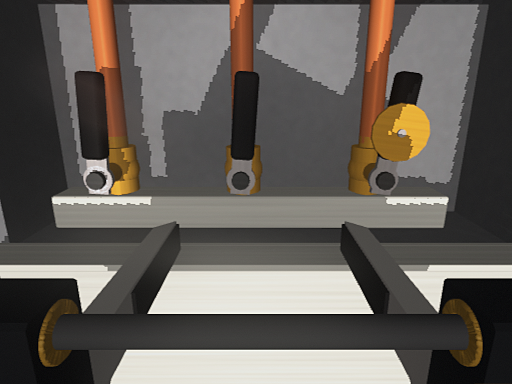

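Call:
{"method": "carry_out", "body": {
  "motion": [
    {"x": -4, "y": 0, "z": 0, "roll": 0, "fingers": 1},
    {"x": -4, "y": 0, "z": 0, "roll": 0, "fingers": 1},
    {"x": -3, "y": 0, "z": 0, "roll": 0, "fingers": 1},
    {"x": 0, "y": 0, "z": 0, "roll": 0, "fingers": 1},
    {"x": 0, "y": 0, "z": 0, "roll": 0, "fingers": 1}
  ]
}}

```text
time_s: 6.35
position: [592.6, -72.6, 102.6]
orientation: [-0.0, -0.102, 0.995, -0.0]
force: [-5.1, -0.3, 4.4]
finger_gap: 94.1
```

```bash
python3 -c "
from h import *
st()
m,p,d=snap('wrist','w4')
C=cloud(m,d)
for r in range(243,275,8): print(r,tb(C[r,260]).round(0),tb(C[r,70]).round(0),tb(C[r,430]).round(0))
"
```

```text
t 6.35 box [-11.7  -0.3 102.6] F [-5.1 -0.3  4.4] gap 94.1 yaw err of tool y vs box y -0.0005 tilt [-0.001 -0.    -1.   ] q [-0.27  0.35  1.58 -0.    1.21 -2.04]
243 [-0. -0. 91.] [  -1. -119.   91.] [ -1. 106.  92.]
251 [ -1.  -0. 102.] [  -1. -113.  102.] [ -1. 101. 102.]
259 [ -0.  -0. 112.] [  -1. -107.  112.] [ -1.  95. 114.]
267 [  1.  -0. 119.] [   1. -105.  118.] [  1.  93. 119.]
```

Call:
{"method": "carry_out", "body": {
  "motion": [
    {"x": 20, "y": 0, "z": 0, "roll": 0, "fingers": 1},
    {"x": 40, "y": 0, "z": -20, "roll": 0, "fingers": 0},
    {"x": 30, "y": 0, "z": -40, "roll": 0, "fingers": 0},
    {"x": 0, "y": 0, "z": 0, "roll": 0, "fingers": 0},
    {"x": 0, "y": 0, "z": 0, "roll": 0, "fingers": 0},
    {"x": 0, "y": 0, "z": 0, "roll": 0, "fingers": 0}
  ]
}}

```text
time_s: 7.15
position: [504.9, -90.4, 161.1]
orientation: [-0.001, -0.103, 0.995, 0.001]
force: [0.7, -0.1, -0.7]
finger_gap: 47.1
```

```bash
python3 -c "
from h import *
st()
m,p,d=snap('wrist','w5')
snap('top','t5')
m,p,d=load('t5')
a=cv2.resize(p[60:280,170:450,::-1],None,fx=2.8,fy=2.8,interpolation=cv2.INTER_CUBIC); cv2.imwrite('pics/t5c.png',a)
"
```

```text
t 7.15 box [-101.1    0.3  161.1] F [ 0.7 -0.1 -0.7] gap 47.1 yaw err of tool y vs box y 0.0001 tilt [-0.001  0.001 -1.   ] q [-0.35  0.12  1.74  0.    1.29 -2.12]
```

View pics/w5.png

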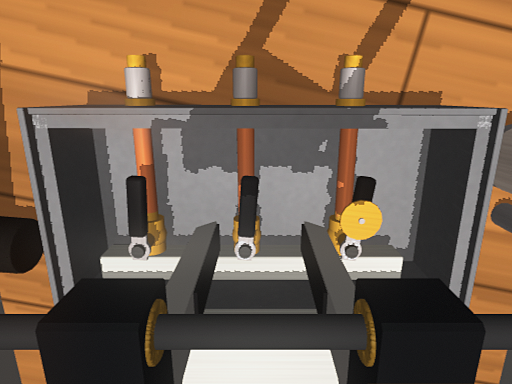

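View pics/t5c.png

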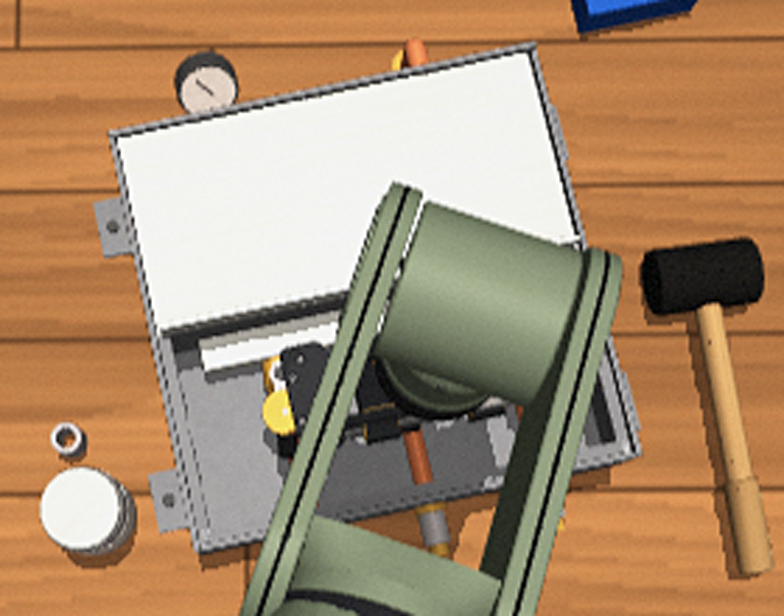

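```bash
python3 -c "
from h import *
m,p,d=load('w5')
for n,u,v,z in [('tag',361,220,77),('axis',352,250,76),('tip',368,178,74),('mid tip',250,177,74),('mid axis',246,250,76),('R tip',135,177,74),('R axis',138,250,76)]:
    P=tb(ray(m,u,v,z));print(n,P.round(1), tb(cloud(m,d)[v,u]).round(1))
t=tb(ray(m,361,220,77))-np.array([-45,80,77]);print(np.hypot(*t[:2]),np.arctan2(t[1],-t[0]))
"
```

```text
tag [-77.6  86.   77. ] [-78.6  85.1  79.8]
axis [-49.3  80.8  76. ] [-48.1  81.5  73.7]
tip [-113.4   89.8   74. ] [-112.9   90.5   71.8]
mid tip [-114.4   -7.8   74. ] [-113.4   -7.9   70.1]
mid axis [-49.4 -11.8  76. ] [-48.  -11.9  73.2]
R tip [-114.5 -102.6   74. ] [-113.8 -103.6   71.4]
R axis [ -49.6 -105.9   76. ] [ -48.2 -107.    73.3]
33.105480954570766 0.18261095723908863
```

```bash
python3 -c "
import numpy as np
for i,t in enumerate(np.linspace(.15,1.62,12)):
    r=58-13*(t-.15)/1.47; s=7.5+11*np.sin(t)+13*np.cos(t)
    print(round(t,2),np.round([-46-r*np.cos(t)-s*np.sin(t), 81.5+r*np.sin(t)-s*np.cos(t)],1))
"
```

```text
0.15 [-106.6   68.4]
0.28 [-107.    75.3]
0.42 [-106.5   82.3]
0.55 [-105.1   89.3]
0.68 [-102.8   96.2]
0.82 [-99.4 102.8]
0.95 [-95.1 109. ]
1.09 [-89.8 114.6]
1.22 [-83.7 119.4]
1.35 [-76.8 123.2]
1.49 [-69.4 125.9]
1.62 [-61.6 127.3]
```

Call:
{"method": "carry_out", "body": {
  "motion": [
    {"x": 0, "y": 20, "z": 0, "roll": 0, "fingers": 0},
    {"x": 2, "y": 20, "z": 0, "roll": 0, "fingers": 0},
    {"x": 0, "y": 0, "z": 0, "roll": 0, "fingers": 0},
    {"x": 0, "y": 0, "z": 0, "roll": 0, "fingers": 0},
    {"x": 0, "y": 0, "z": 0, "roll": 0, "fingers": 0},
    {"x": 0, "y": 0, "z": 0, "roll": 0, "fingers": 0}
  ]
}}

```text
time_s: 8.0
position: [494.8, -52.5, 162.7]
orientation: [0.0, -0.102, 0.995, -0.0]
force: [1.3, 0.5, 1.0]
finger_gap: 0.6
```

```bash
python3 -c "
from h import *
st()
m,p,d=snap('wrist','w6')
"
```

```text
t 8.0 box [-103.3   39.4  162.7] F [1.3 0.5 1. ] gap 0.6 yaw err of tool y vs box y -0.001 tilt [ 0. -0. -1.] q [-0.28  0.08  1.78 -0.    1.28 -2.06]
```

View pics/w6.png

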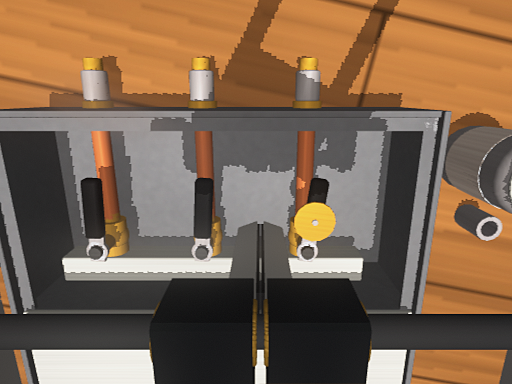

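Call:
{"method": "carry_out", "body": {
  "motion": [
    {"x": 3, "y": 2, "z": 35, "roll": 0, "fingers": 0},
    {"x": 0, "y": 0, "z": 35, "roll": 0, "fingers": 0},
    {"x": 0, "y": 0, "z": 30, "roll": 0, "fingers": 0},
    {"x": 0, "y": 0, "z": 0, "roll": 0, "fingers": 0},
    {"x": 0, "y": 0, "z": 0, "roll": 0, "fingers": 0}
  ]
}}

```text
time_s: 8.68
position: [492.3, -51.2, 63.6]
orientation: [0.001, -0.102, 0.995, -0.0]
force: [0.6, -0.7, 0.2]
finger_gap: 0.4
```

```bash
python3 -c "
from h import *
st()
"
```

```text
t 8.68 box [-105.5   41.2   63.6] F [ 0.6 -0.7  0.2] gap 0.4 yaw err of tool y vs box y -0.0006 tilt [ 0.002 -0.    -1.   ] q [-0.28  0.21  1.86 -0.    1.07 -2.05]
```

Call:
{"method": "carry_out", "body": {
  "motion": [
    {"x": 1, "y": 13, "z": 2, "roll": 0, "fingers": 0},
    {"x": 0, "y": 14, "z": 0, "roll": 0, "fingers": 0},
    {"x": 0, "y": 7, "z": 0, "roll": 0, "fingers": 0},
    {"x": 0, "y": 7, "z": 0, "roll": 0, "fingers": 0},
    {"x": -1, "y": 7, "z": 0, "roll": 0, "fingers": 0},
    {"x": -3, "y": 7, "z": 0, "roll": 0, "fingers": 0},
    {"x": 0, "y": 0, "z": 0, "roll": 0, "fingers": 0},
    {"x": 0, "y": 0, "z": 0, "roll": 0, "fingers": 0}
  ]
}}

```text
time_s: 9.68
position: [484.1, 3.1, 61.6]
orientation: [0.001, -0.103, 0.995, -0.001]
force: [1.0, -5.4, 1.1]
finger_gap: 0.8
```

```bash
python3 -c "
from h import *
st()
m,p,d=snap('wrist','w7')
"
```

```text
t 9.68 box [-102.4   96.    61.6] F [ 1.  -5.4  1.1] gap 0.8 yaw err of tool y vs box y 0.0007 tilt [ 0.003 -0.002 -1.   ] q [-0.17  0.19  1.89 -0.    1.06 -1.95]
```

View pics/w7.png

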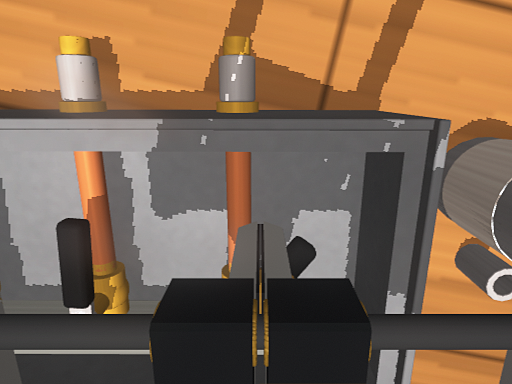

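Handle is turning (tip at ~(302,255)); continue the arc.

Call:
{"method": "carry_out", "body": {
  "motion": [
    {"x": -3, "y": 7, "z": 0, "roll": 0, "fingers": 0},
    {"x": -4, "y": 6, "z": 0, "roll": 0, "fingers": 0},
    {"x": -6, "y": 6, "z": 0, "roll": 0, "fingers": 0},
    {"x": -6, "y": 5, "z": 0, "roll": 0, "fingers": 0},
    {"x": -7, "y": 4, "z": 0, "roll": 0, "fingers": 0},
    {"x": -7, "y": 3, "z": 0, "roll": 0, "fingers": 0},
    {"x": 0, "y": 0, "z": 0, "roll": 0, "fingers": 0},
    {"x": 0, "y": 0, "z": 0, "roll": 0, "fingers": 0}
  ]
}}

```text
time_s: 10.72
position: [504.0, 42.1, 59.2]
orientation: [-0.005, -0.103, 0.995, 0.001]
force: [-7.4, -0.9, 5.2]
finger_gap: 0.2
```

```bash
python3 -c "
from h import *
st()
m,p,d=snap('wrist','w8')
"
```

```text
t 10.72 box [-75.  130.2  59.2] F [-7.4 -0.9  5.2] gap 0.2 yaw err of tool y vs box y -0.0001 tilt [-0.011  0.002 -1.   ] q [-0.09  0.24  1.83  0.    1.08 -1.87]
```

View pics/w8.png

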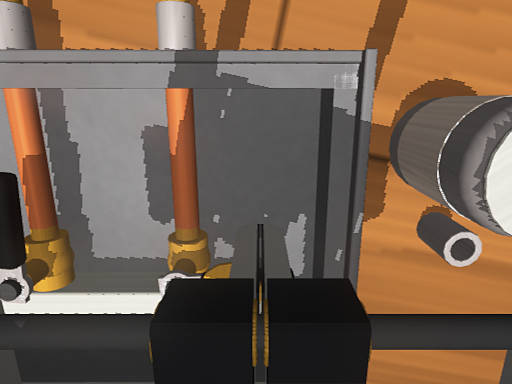

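Call:
{"method": "carry_out", "body": {
  "motion": [
    {"x": -4, "y": -2, "z": -2, "roll": 0, "fingers": 0},
    {"x": -4, "y": -2, "z": 0, "roll": 0, "fingers": 0},
    {"x": -3, "y": 0, "z": 0, "roll": 0, "fingers": 0},
    {"x": 0, "y": 0, "z": 0, "roll": 0, "fingers": 0},
    {"x": 0, "y": 0, "z": 0, "roll": 0, "fingers": 0}
  ]
}}

```text
time_s: 11.4
position: [506.9, 43.5, 59.1]
orientation: [-0.014, -0.103, 0.995, 0.005]
force: [-21.1, 5.9, 12.7]
finger_gap: 0.4
```

```bash
python3 -c "
from h import *
st()
"
```

```text
t 11.4 box [-71.9 130.9  59.1] F [-21.1   5.9  12.7] gap 0.4 yaw err of tool y vs box y -0.0002 tilt [-0.029  0.007 -1.   ] q [-0.09  0.26  1.81  0.    1.1  -1.87]
```

Call:
{"method": "carry_out", "body": {
  "motion": [
    {"x": 12, "y": 0, "z": 0, "roll": 0, "fingers": 0},
    {"x": 20, "y": 0, "z": 0, "roll": 0, "fingers": 0},
    {"x": 10, "y": 0, "z": -30, "roll": 0, "fingers": 0},
    {"x": 0, "y": -30, "z": -50, "roll": 0, "fingers": 0},
    {"x": 0, "y": -40, "z": -40, "roll": 0, "fingers": 0},
    {"x": 0, "y": -40, "z": 0, "roll": 0, "fingers": 0},
    {"x": 0, "y": 0, "z": 0, "roll": 0, "fingers": 0}
  ]
}}

```text
time_s: 12.28
position: [502.7, -78.6, 183.5]
orientation: [0.001, -0.101, 0.995, 0.0]
force: [-0.6, 0.7, -0.1]
finger_gap: 0.8
```

```bash
python3 -c "
from h import *
st()
m,p,d=snap('wrist','w9')
"
```

```text
t 12.28 box [-100.9   12.3  183.5] F [-0.6  0.7 -0.1] gap 0.8 yaw err of tool y vs box y -0.0037 tilt [ 0.002  0.    -1.   ] q [-0.33  0.08  1.73  0.    1.33 -2.1 ]
```

View pics/w9.png

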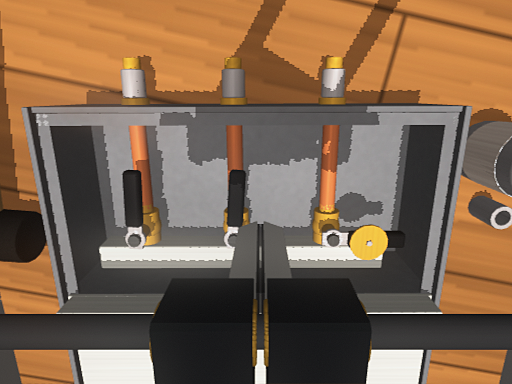

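```bash
python3 -c "
from h import *
m,p,d=load('w9')
cv2.imwrite('pics/w9c.png',cv2.resize(p[200:280,290:430,::-1],None,fx=5,fy=5,interpolation=cv2.INTER_CUBIC))
C=cloud(m,d)
z=C[...,2]; 
# sleeve dark pixels beyond tag
for u in range(388,404,3):
    col=[v for v in range(225,256) if p[v,u].max()<60]; print(u,col[:1],col[-1:],tb(C[int(np.mean(col)),u]).round(1) if col else '')
hs=cv2.cvtColor(p,cv2.COLOR_RGB2HSV); M=(hs[...,0]>15)&(hs[...,0]<35)&(hs[...,1]>150)&(z>74)&(z<90)
n,l,s,c=cv2.connectedComponentsWithStats(M.astype(np.uint8))
for i in range(1,n):
  if s[i,4]>100: T=tb(ray(m,*c[i],77));print('tag',c[i],T.round(1))
for u,v in [(333,240),(403,239)]: print(tb(ray(m,u,v,76)).round(1))
"
```

```text
388 [231] [255] [-44.8 133.1  74.5]
391 [231] [255] [-45.  135.8  74.8]
394 [231] [255] [-45.1 138.5  75.1]
397 [230] [255] [-45.3 141.1  75.6]
400 [225] [255] [-46.6 144.5  73.9]
403 [225] [255] [-46.6 147.3  74. ]
tag [368.16616314 241.76132931] [-46.3 113.5  77. ]
[-47.8  80.7  76. ]
[-48.5 146.2  76. ]
```

View pics/w9c.png

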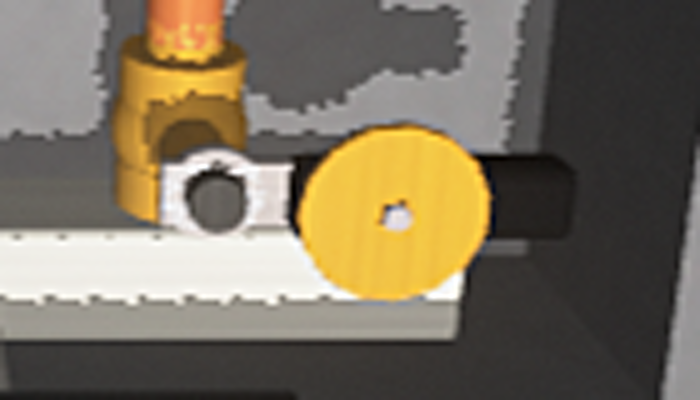

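Call:
{"method": "carry_out", "body": {
  "motion": [
    {"x": 40, "y": 0, "z": -40, "roll": 0, "fingers": 0},
    {"x": 40, "y": 40, "z": -20, "roll": 0, "fingers": 0},
    {"x": 0, "y": 55, "z": 0, "roll": 0, "fingers": 0},
    {"x": 0, "y": 60, "z": 0, "roll": 0, "fingers": 0},
    {"x": 0, "y": 60, "z": 0, "roll": 0, "fingers": 0},
    {"x": 0, "y": 60, "z": 0, "roll": 0, "fingers": 0},
    {"x": 0, "y": 60, "z": 0, "roll": 0, "fingers": 0},
    {"x": 0, "y": 60, "z": 0, "roll": 0, "fingers": 0},
    {"x": 0, "y": 0, "z": 0, "roll": 0, "fingers": 0},
    {"x": 0, "y": 0, "z": 0, "roll": 0, "fingers": 0}
  ]
}}

```text
time_s: 13.58
position: [341.7, 293.3, 241.8]
orientation: [-0.001, -0.104, 0.995, -0.0]
force: [-0.5, -0.7, 0.1]
finger_gap: 0.3
```

```bash
python3 -c "
from h import *
st()
m,p,d=snap('top','t9')
C=cloud(m,d)
a=cv2.resize(p[60:280,170:450,::-1],None,fx=2.8,fy=2.8,interpolation=cv2.INTER_CUBIC); cv2.imwrite('pics/t9c.png',a)
"
```

```text
t 13.57 box [-182.6  409.2  241.8] F [-0.5 -0.7  0.1] gap 0.3 yaw err of tool y vs box y 0.0018 tilt [-0.002 -0.001 -1.   ] q [ 0.52 -0.09  1.78 -0.    1.46 -1.26]
```

View pics/t9c.png

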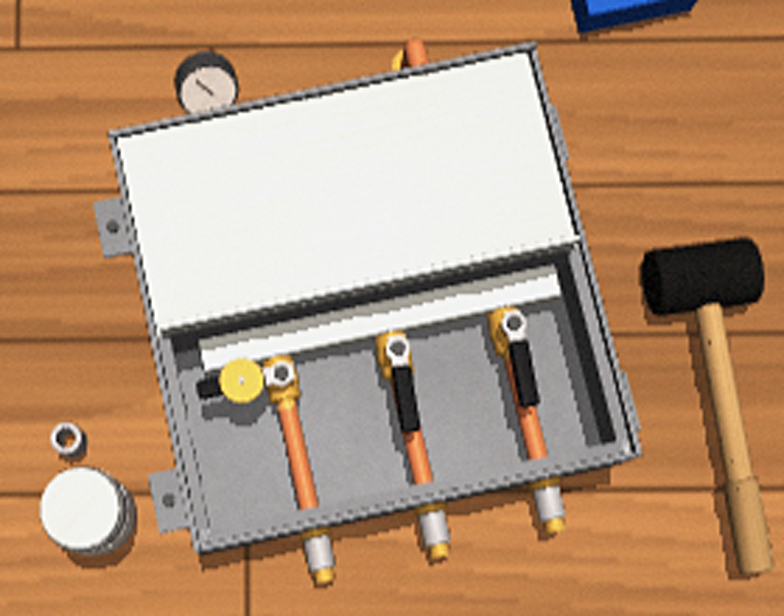

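```bash
python3 -c "
from h import *
print(bot.close_job())"
```

```text
the job is handed in; nothing more can be done
None
```

The cover is pushed fully back and the tagged handle is shut. I handed the job in at about 13.6 s; the hand-in gives no verdict.

- **Cover:** I pushed it straight back by its lip with open fingers. The last close measurement had the lip face at box x = -1 to 0 mm, with about 5 N of contact force. The final top picture shows it still against the rear stop.
- **Tagged handle:** It was the valve on the left (+y) side. With closed fingers I swept it clockwise until the force rose to about 21 N and it stopped. The wrist picture puts the lever along box +y, about 1.57 rad. The coarser top picture differs by about 0.03 rad, on the past-shut side, which is inside the tolerance.
- **Left alone:** The two plain handles, the tin, the mallet and the socket look unmoved in the final top picture. I compared these by eye and did not measure them again. At hand-in the arm was clear of everything and read almost no force.

One estimate was off: near the end the finger pushed on the rim of the tag rather than the sleeve. It therefore stopped about 8 mm sooner than I had worked out, with a small tool tilt of about 0.03 rad.

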